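# Set the length stop and feed the seat pillar

## Task

A bicycle seat pillar is to be shortened on the tube-cutting jig. Push the length stop along its rail until it drops into the notch marked by the red clip, then push the seat pillar along its V-cradle until its foot rests against the stop, gently enough that the stop stays in that notch. Only push with the fingers: the pillar stays down in its cradle, and the other things on the bench are left where they lie.

Things in the scene. Friction and masses are not known exactly. Their poses are not given: they have to be found in the camera images.
- jig: Tube-cutting jig bolted down: green base plate 120 mm wide (x), 435 mm long, 10 mm thick. Origin on the bench under the tube's axis and the saw slot; +y runs along tube and rail from the saw slot towards the length stop, z up. Black V-cradle, 42 mm wide, edges 49 mm high, y -175 to +22 mm. Dark saw cheeks 88 mm high at y -20 to +20 mm, x +-21 to +-27 mm.
- middle_notch (a point): Middle one of three V notches across the top of the steel rail (20 mm wide, top 30 mm above the bench, jig y 30 to 260 mm) on which the stop slides. The others lie 40 mm to either side of it along jig y; each is 9 mm wide.
- stop (a joint): Travel of the length stop, m: 0 at the outer end of the rail, growing as it is pushed towards the saw (jig -y) to 0.178; starts at 0 to 0.055. It drags about 2.5 N on the plain rail; as its spring ball drops into a notch the drag dips to nothing and the stop centres itself within 1 mm; about 14 N pushes it out again either way. It reads 0.085, 0.125 or 0.165 in the notches.
- stop_face (a point): Centre of the stop's flat face that the pillar meets, 55 mm above the bench, facing jig -y; axes as the jig. The stop is an upright aluminium plate 44 mm wide, 12 mm thick, top at 85 mm, on the saw-side end of a black carriage 44 mm wide, 46 mm high, reaching 50 mm to jig +y of the face. The plate's flat back, to push on, is 12 mm to jig +y of this point, free from 46 to 85 mm up.
- stop_pointer (a point): Tip of the small white pointer on the +x side of the stop, 25 mm to jig +y of its face. In a notch the pointer stands opposite that notch's clip.
- red_clip: Red plastic clip, 14 mm wide along the rail and 30 mm long, on the jig's +x edge; its middle marks the notch wanted (same jig y as the notch), any of the three. A yellow and a white clip mark the other two. Origin in the middle of its underside, 10 mm above the bench; axes as the jig. Fixed.
- pillar_mid (a point): Middle of the seat pillar on its axis; its y axis runs along the pillar towards the foot. The pillar is a loose plain aluminium tube, 28.6 mm diameter for 250 mm and narrowed to 22 mm for the last 50 mm at its top, 300 mm long overall, 0.15 to 0.25 kg, lying in the V-cradle; sliding it along takes 1 to 3 N.
- pillar_foot (a point): Centre of the pillar's foot end, the open 28.6 mm end that faces the stop (jig +y), 55 mm above the bench.
- pillar_top (a point): Centre of the pillar's other end, the flat end of the 22 mm neck with a dark centre, facing jig -y, 55 mm above the bench. It is free of the cradle, with only the bench below, all the way.
- hacksaw: Small hacksaw lying flat beside the jig, red frame, black handle, 260 by 70 mm. Leave alone.
- tyre_lever: Steel tyre lever, 125 mm, lying flat beside the jig on the robot's side. Leave alone.
- pump: Blue mini pump, 230 mm long, 33 mm thick, lying at the back. Leave alone.
- mallet: Small mallet with wooden handle and rubber-tipped head, 250 mm, 40 mm high, lying to the right. Leave alone.
- bottle_cage: Aluminium bottle cage, 150 mm long, 77 mm high, lying to the left. Leave alone.

How it is judged:
By the outcome, as a careful person would: the job done as asked, in the order asked, and still so for the second after the job is handed in, with the robot touching nothing.
It also fails if it takes over 59 s, if anything falls off the work surface, if the arm or the gripper's body presses on something with over 40 N, if the wrist force passes 120 N, or if a joint passes its speed limit or range.

## Robot

A 6-joint arm with a two-finger parallel gripper is mounted at the origin on the work surface. World frame = base frame: x ahead of the robot, y to its left, z up, the work surface at z = 0. Lengths are in mm, angles in rad, forces in N, time in s.
With the tool pointing down it reaches from about 375 to 900 mm from the base axis. Payload 3.1 kg.
Tool frame: the origin (TCP) lies at the very end of the fingers, on their centre line; the grasp point (between the pads) lies 19 mm behind it; z points along the fingers, y is the direction in which the jaws open and shut (so a half turn about z gives the same grasp; the last joint's range is limited). The gripper opens to 85 mm and grips with 20 to 120 N. Pads are 22 mm wide; open, the fingers measure 114 mm over their backs; the gripper's body (76 mm by 85 mm) begins 54 mm behind the grasp point. The pads swing forward as they close: fully open they stand 13 mm farther back than shut.
Start: joints at [-1.5, 0.527, 1.433, -0, 1.181, -0.178], TCP at [153.925, -605.726, 231.31] pointing down, gripper open.
Joint ranges: [-3.08, 3.08], [-0.75, 2.2], [0.22, 2.44], [-1.43, 4.57], [0, 2.65], [-2.85, 2.85]. Speed limits (rad/s): [2.79, 2.79, 3.14, 3.14, 3.14, 3.14].

## Interface

Orientations are given as a rotation vector (axis times angle).
In Python, from plant import bot gives the robot as it stands.
- The arm moves only by the tool play_rows, never from a script. Its argument "moves" is a list of rows, each a list of 5 numbers: the closure, from -1 (fully open) to 1 (shut), so that 0 is half open, then the shift along the tool's x, y, z in m, then the turn about the tool's z in rad. A call has 1 to 12 rows; each row is the pose to reach, as a shift and turn from the pose commanded when the call began, along the tool's axes at that moment; what a row does not reach only later rows make up. A row lasts 1/8 s, in which the tool goes at most 62.5 mm and 10.7 degrees, less where a joint would pass 70% of its speed; a pose out of reach is approached as far as the arm can. A call with a gripper value outside its range is refused whole. The fingers move at their own pace and stop on an object; "squeeze" is the grip in N (left out, the last holds). Time passes only in rows, so rows that repeat a pose let the fingers close. It gives the time, the measured TCP pose, the force and the opening at its end, in the units of the state.
- bot.state(): the state, without advancing time (a new reading comes with each control period).
- bot.camera(name): name is "scene" or "side" or "wrist"; returns the picture (480x640x3 uint8, red, green, blue); there is no depth.
- bot.calibration(name): a dict with "fx", "fy", "cx", "cy" (pixels), "position" and "orientation" of the camera in the world. Camera axes: x right, y up, looking along -z (the intrinsics and any distortion apply to the point x, -y, -z); pixel columns grow to the right and rows downward; lengths in mm; the calibration is good to about 2 mm. A picture is of the moment at which its call begins: read the wrist's pose just before it. calibration takes no time and is no camera call; for the wrist camera it gives the pose at the moment of the call.
- bot.hand_in(): hands the job in, once; it reports no verdict.
The state is a dict: "time": time; "qpos": joint angles; "joint_vel": joint speeds; "tau": joint torques, N m; "ee_pos": TCP position; "tool_rot": TCP orientation; "force": force on the tool from outside, world axes, zero at the start; "moment": the same for the moment, N m; "width": finger opening in mm.
Only numpy, scipy, OpenCV 4.12 (cv2) and the standard library are available. Lean on these libraries where they do the work, as an engineer would, in place of code of your own. Each camera call takes 0.05 s, during which the arm holds its last target. There are 200 camera calls.

## Working session

There is one attempt and no reset: what is moved stays moved. The work goes in short steps, Python scripts to look and compute and a tool call to move; the robot and the scene stay as the last step left them, time stands still between calls to the robot, and variables do not carry over. Pictures are saved under pics/ and viewed, about 8 in all and at most 12, crops included, and the job is handed in when it is done.

Besides the shell and the picture viewer there is one more tool, called after "Request:" by a JSON object that holds its "api" and its "payload". play_rows: Moves the arm, as the interface text tells. Its arguments: {"type":"object","properties":{"moves":{"type":"array"},"squeeze":{"type":"number"}},"required":["moves"]}

```bash
mkdir -p pics
python3 - <<'E'
from plant import bot
import cv2
s=bot.state();print({k:s[k] for k in('time','ee_pos','tool_rot','force','width')})
for n in('scene','side'):
    cv2.imwrite(f'pics/{n}0.png',bot.camera(n)[:,:,::-1]);print(n,bot.calibration(n))
E
```

```text
{'time': 0.0, 'ee_pos': array([ 153.87636972, -605.04055454,  230.32708775]), 'tool_rot': array([-3.11516870e+00, -3.89551632e-01, -1.91155929e-04]), 'force': array([ 0.92785445,  0.29815795, -0.04128071]), 'width': 85.18057551849179}
scene {'fx': 510.1431103271169, 'fy': 510.1431103271169, 'cx': 319.5392410142814, 'cy': 239.97674771922578, 'position': array([1586.38214218,  253.43583853, 1225.74564442]), 'orientation': array([0.52214285, 0.63350397, 1.70716089])}
side {'fx': 514.2303635739463, 'fy': 514.2303635739463, 'cx': 316.8653540933419, 'cy': 240.56653777527393, 'position': array([  41.57772915,  708.23780566, 1099.59554611]), 'orientation': array([ 0.30615235, -0.86542339, -2.34459171])}
```

View pics/scene0.png

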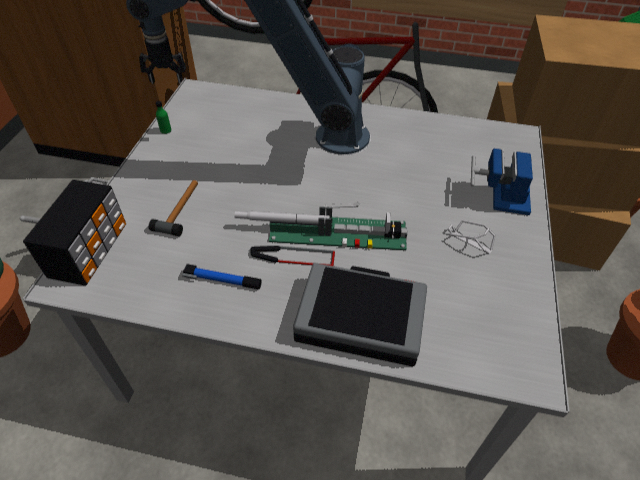

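View pics/side0.png

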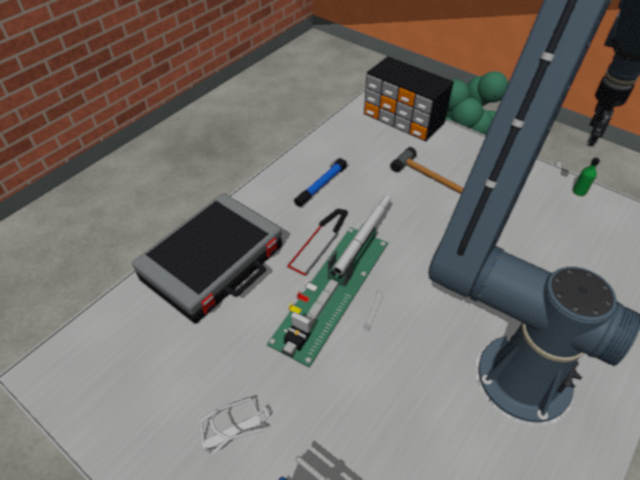

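The scene view shows the pillar from (236,215) to the cradle, the stop at about (395,229), and the clips white (345,241), red (357,242) and yellow (369,243). The red clip is the middle one. The side view agrees, with red at (302,297).

```bash
cat > h.py <<'E'
import numpy as np,cv2
from scipy.spatial.transform import Rotation as R
def ray(c,u,v):
    d=np.array([(u-c['cx'])/c['fx'],-(v-c['cy'])/c['fy'],-1.])
    return np.array(c['position']),R.from_rotvec(c['orientation']).apply(d)
def plane(c,u,v,z):
    p,d=ray(c,u,v);return p+d*(z-p[2])/d[2]
def tri(c1,a,c2,b):
    p,d=ray(c1,*a);q,e=ray(c2,*b)
    t=np.linalg.lstsq(np.c_[d,-e],q-p,rcond=None)[0]
    return (p+d*t[0]+q+e*t[1])/2,np.linalg.norm(p+d*t[0]-q-e*t[1])
def pix(c,P):
    x=R.from_rotvec(c['orientation']).inv().apply(np.array(P)-c['position'])
    return np.array([c['cx']-c['fx']*x[...,0]/x[...,2],c['cy']+c['fy']*x[...,1]/x[...,2]]).T
E
python3 - <<'E'
from h import *
from plant import bot
roi={'scene':(225,195,420,262),'side':(260,190,400,370)}
B={}
for n in roi:
    x0,y0,x1,y1=roi[n];im=cv2.imread(f'pics/{n}0.png')[y0:y1,x0:x1];h=cv2.cvtColor(im,cv2.COLOR_BGR2HSV)
    c=bot.calibration(n)
    M={'red':(h[...,0]<8)|(h[...,0]>172),'yel':(h[...,0]>22)&(h[...,0]<35),'grn':(h[...,0]>55)&(h[...,0]<90)}
    for k,m in M.items():
        m=(m&(h[...,1]>120)&(h[...,2]>60)).astype(np.uint8)
        k_,l,st,ce=cv2.connectedComponentsWithStats(m)
        for i in range(1,k_):
            if st[i,4]>12: print(n,k,st[i],ce[i]+[x0,y0],plane(c,*(ce[i]+[x0,y0]),18).round())
        if k=='grn':
            pts=np.argwhere(m)[:,::-1]+[x0,y0]
            W=np.array([plane(c,u,v,10)[:2] for u,v in pts],np.float32);r=cv2.minAreaRect(W);print(n,r,cv2.boxPoints(r).round())
    cv2.imwrite(f'pics/{n}z.png',cv2.resize(im,None,fx=4 if n=='scene' else 3,fy=4 if n=='scene' else 3,interpolation=cv2.INTER_CUBIC))
E
```

```text
scene red [130  44   5   9  38] [356.97368421 242.52631579] [536. 152.  18.]
scene red [107  56   3  11  25] [332.84 255.76] [606.  89.  18.]
scene red [53 65 13  2 15] [283.26666667 260.86666667] [659. -53.  18.]
scene yel [143  44   5   9  35] [369.57142857 243.25714286] [530. 191.  18.]
scene grn [107  23   6  11  22] [333.59090909 221.81818182] [465.  63.  18.]
scene grn [115  25  11   5  22] [344.90909091 222.09090909] [458.  99.  18.]
scene grn [129  24   5   6  13] [356.15384615 222.07692308] [450. 134.  18.]
scene grn [150  26   9   5  19] [378.47368421 223.57894737] [440. 206.  18.]
scene grn [ 45  37  42  11 245] [290.91836735 236.95510204] [560. -55.  18.]
scene grn [ 88  37  47  14 301] [333.86378738 238.68770764] [537.  78.  18.]
scene grn [135  40  10  12  57] [363.96491228 240.40350877] [522. 172.  18.]
scene grn [148  43  33  11 226] [388.37168142 242.74778761] [514. 248.  18.]
scene ((494.11944580078125, 82.14447021484375), (116.6352310180664, 430.78631591796875), 8.44774341583252) [[ 405.  287.]
 [ 468. -139.]
 [ 583. -122.]
 [ 520.  304.]]
side red [ 28  36  33  49
[... 548 characters left out ...]
3] [455. 124.  18.]
side grn [42 98 20 26 91] [310.21978022 300.35164835] [510. 149.  18.]
side grn [ 37 112   6   5  15] [299.86666667 303.86666667] [524. 174.  18.]
side grn [ 24 126   6  10  25] [287.32 320.84] [517. 231.  18.]
side grn [ 15 136  10  21  75] [279.73333333 336.34666667] [503. 275.  18.]
side grn [ 34 147  20  26 129] [303.43410853 349.74418605] [436. 267.  18.]
side grn [ 13 153   7   7  17] [276.35294118 345.82352941] [492. 299.  18.]
side grn [ 54 156   7  11  17] [316.76470588 350.41176471] [410. 249.  18.]
side ((492.4708251953125, 73.78175354003906), (110.97064208984375, 450.2958068847656), 8.45052719116211) [[ 405.  288.]
 [ 471. -157.]
 [ 580. -141.]
 [ 514.  305.]]
```

View pics/scenez.png

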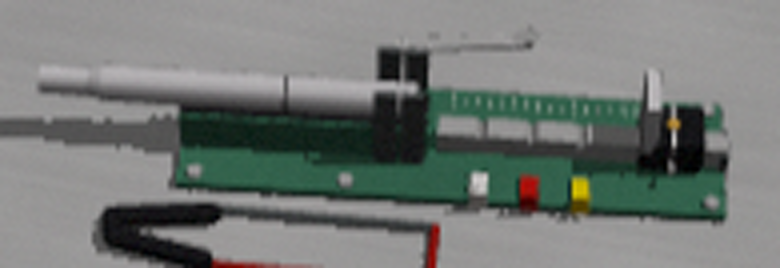

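Request:
{"api": "play_rows", "payload": {"moves": [[-1, 0.498, -0.394, -0.07, 0.1], [-1, 0.498, -0.394, -0.07, 0.1], [-1, 0.498, -0.394, -0.07, 0.1], [-1, 0.498, -0.394, -0.07, 0.1], [-1, 0.498, -0.394, -0.07, 0.1], [1, 0.498, -0.394, -0.07, 0.1], [1, 0.498, -0.394, -0.07, 0.1], [1, 0.498, -0.394, -0.07, 0.1], [1, 0.498, -0.394, -0.07, 0.1], [1, 0.498, -0.394, -0.07, 0.1], [1, 0.498, -0.394, -0.07, 0.1], [1, 0.498, -0.394, -0.07, 0.1]], "squeeze": 60}}

```text
time: 1.6
ee_pos: [539.4, -100.7, 300.9]
tool_rot: [3.133, 0.237, -0.002]
force: [-0.2, -0.5, -0.1]
width: -0.2
```

Run:
```python
from plant import bot
from h import *
s=bot.state();print(s['time'],s['ee_pos'],s['tool_rot'],s['width'],s['force'])
c=bot.calibration('wrist');print(c)
T=R.from_rotvec(s['tool_rot']);print(T.inv().apply(c['position']-s['ee_pos']));print(T.as_matrix().round(3)); print(R.from_rotvec(c['orientation']).as_matrix().round(3))
```

```text
1.6 [ 539.39883095 -100.68354919  300.85457064] [ 3.13253347e+00  2.36702706e-01 -1.93900795e-03] -0.17897520381550794 [-0.1870728  -0.49612541 -0.14221057]
{'fx': 358.25432661360696, 'fy': 358.25432661360696, 'cx': 327.59470966603783, 'cy': 242.46034329136586, 'position': array([604.92576304, -90.35649759, 443.07329945]), 'orientation': array([-0.21755691,  0.18695551, -1.41099337])}
[  66.15822752   -0.35825054 -142.30092845]
[[ 0.989  0.15  -0.001]
 [ 0.15  -0.989 -0.   ]
 [-0.001  0.    -1.   ]]
[[ 0.15   0.955  0.257]
 [-0.989  0.145  0.039]
 [ 0.    -0.26   0.965]]
```

Run:
```python
from plant import bot
import cv2
cv2.imwrite('pics/w1.png',bot.camera('wrist')[:,:,::-1])
```

Request:
{"api": "play_rows", "payload": {"moves": [[1, -0.02, -0.26, 0.0, 0], [1, -0.02, -0.26, 0.0, 0], [1, -0.02, -0.26, 0.06, 0], [1, -0.02, -0.26, 0.06, 0], [1, -0.02, -0.26, 0.06, 0], [1, -0.02, -0.26, 0.06, 0], [1, -0.02, -0.26, 0.06, 0]]}}

```text
time: 2.52
ee_pos: [481.9, 151.1, 241.6]
tool_rot: [3.132, 0.23, 0.001]
force: [-1.0, 0.2, 0.7]
width: -0.1
```

Run:
```python
from plant import bot
from h import *
import pickle
s=bot.state();print(s['time'],s['ee_pos'])
c=bot.calibration('wrist');pickle.dump(c,open('c2','wb'))
cv2.imwrite('pics/w2.png',bot.camera('wrist')[:,:,::-1])
```

```text
2.525 [481.90275562 151.13740416 241.64840913]
```

View pics/w1.png

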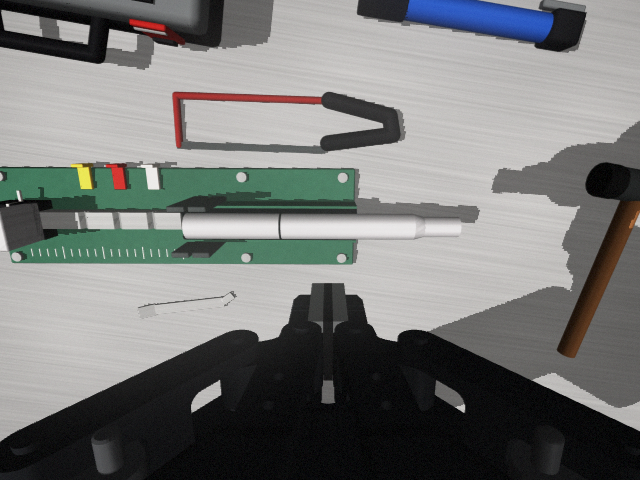

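View pics/w2.png

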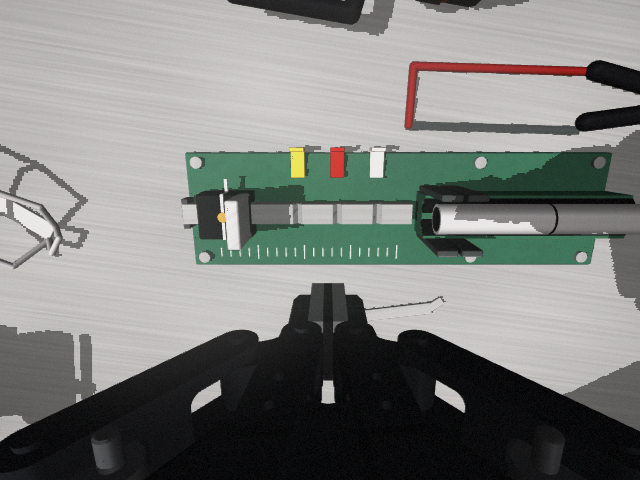

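Run:
```python
from h import *
import pickle
c=pickle.load(open('c2','rb'))
W=np.array([plane(c,u,v,10) for u,v in[(186,152),(196,265),(593,265),(611,152)]]);print(W.round(1))
a=W[3]-W[0];b=W[2]-W[1];print(np.linalg.norm(a),np.linalg.norm(b),np.linalg.norm(W[0]-W[1]))
d=(a+b)[:2];d/=np.linalg.norm(d);yj=-d;xj=np.array([yj[1],-yj[0]]);ang=np.degrees(np.arctan2(xj[1],xj[0]));
O=W.mean(0)[:2]-42.5*yj;print('yaw',ang,'O',O)
J=lambda P:np.array([xj@(P[:2]-O),yj@(P[:2]-O)]).round(1)
for n,u,v,z in[('red',338,165,22),('yel',298,165,22),('white',377,165,22),('notch',336,213,30),('notchY',294,213,30),('notchW',375,213,30),('ptr',226,181,35),('foot top',433,218,55)]:print(n,J(plane(c,u,v,z)),plane(c,u,v,z).round())
im=cv2.imread('pics/w2.png');cv2.imwrite('pics/w2z.png',cv2.resize(im[140:270,175:325],None,fx=5,fy=4.6))
im=cv2.imread('pics/w1.png');
```

```text
[[ 521.   302.    10. ]
 [ 401.7  285.6   10. ]
 [ 465.5 -146.2   10. ]
 [ 584.  -123.8   10. ]]
430.3559795075346 436.5300792530605 120.42024577308607
yaw 8.405005371124428 O [499.24808487  37.36266127]
red [ 47.9 105. ] [531. 148.  22.]
yel [ 47.9 144.5] [526. 187.  22.]
white [47.9 66.4] [537. 110.  22.]
notch [  1.3 106.9] [485. 143.  30.]
notchY [  1.3 148.9] [479. 185.  30.]
notchW [ 1.3 67.8] [491. 105.  30.]
ptr [ 33.5 213.2] [501. 253.  35.]
foot top [ 1.1 16.9] [498.  54.  55.]
```

View pics/w2z.png

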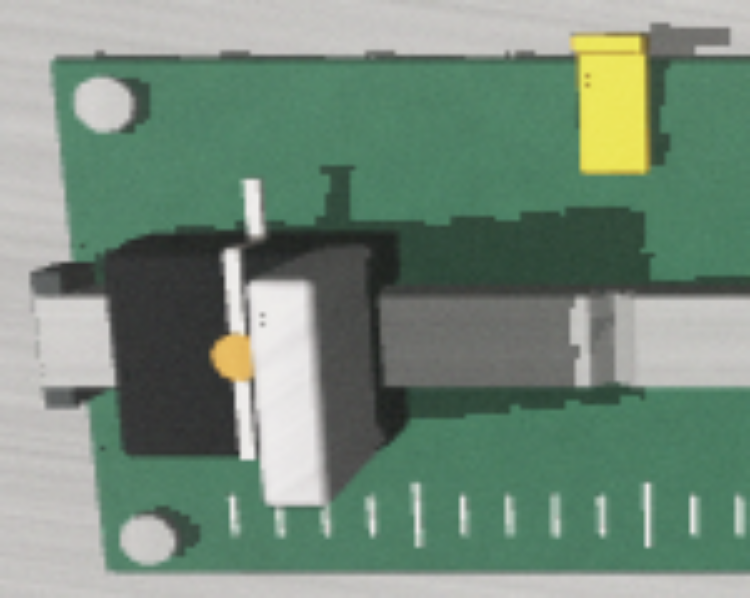

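```bash
cat >> h.py <<'E'
O=np.array([499.25,37.36]);_a=np.radians(8.42);xj=np.array([np.cos(_a),np.sin(_a)]);yj=np.array([-np.sin(_a),np.cos(_a)])
J=lambda P:np.array([xj@(P[:2]-O),yj@(P[:2]-O)]).round(1)
E
python3 - <<'E'
from h import *
import pickle
from plant import bot
c=pickle.load(open('c2','rb'))
for u,v in[(225,201.3),(228,250),(238,201.3),(240.2,250)]:print(J(plane(c,u,v,85)))
print('ptr z46',J(plane(c,226,181,46)),'ptr z35',J(plane(c,226,181,35)))
s=bot.state();T=R.from_rotvec(s['tool_rot']).as_matrix();print('tcp',J(s['ee_pos']),s['ee_pos'],'toolx ang',np.degrees(np.arctan2(T[1,0],T[0,0])))
E
```

```text
[ 21.3 201.3]
[-21.2 201.8]
[ 21.3 190.4]
[-21.2 191.3]
ptr z46 [ 34.5 210.1] ptr z35 [ 33.5 213.2]
tcp [ -0.3 115. ] [482.1506196  151.10423361 241.85051897] toolx ang 8.379629892975345
```

Request:
{"api": "play_rows", "payload": {"moves": [[1, 0, -0.06, 0, 0], [1, 0, -0.117, 0, 0], [1, 0, -0.117, 0.06, 0], [1, 0, -0.117, 0.12, 0], [1, 0, -0.117, 0.16, 0], [1, 0, -0.117, 0.184, 0], [1, 0, -0.117, 0.184, 0], [1, 0, -0.117, 0.184, 0]]}}

```text
time: 3.58
ee_pos: [465.4, 268.2, 58.4]
tool_rot: [-3.133, -0.231, -0.004]
force: [-0.4, 0.4, -0.3]
width: -0.0
```

Request:
{"api": "play_rows", "payload": {"moves": [[1, 0, 0.004, 0, 0], [1, 0, 0.008, 0, 0], [1, 0, 0.012, 0, 0], [1, 0, 0.016, 0, 0], [1, 0, 0.02, 0, 0], [1, 0, 0.024, 0, 0], [1, 0, 0.024, 0, 0]]}}

```text
time: 4.45
ee_pos: [467.5, 244.8, 57.3]
tool_rot: [3.133, 0.234, 0.0]
force: [-0.0, 0.2, 0.2]
width: -0.2
```

Run:
```python
from h import *
from plant import bot
import pickle
s=bot.state();print(s['time'],J(s['ee_pos']),s['ee_pos'],yj@s['force'][:2])
pickle.dump(bot.calibration('wrist'),open('c3','wb'))
im=bot.camera('wrist')[:,:,::-1];cv2.imwrite('pics/w3.png',im)
```

```text
4.45 [ -1.1 209.8] [467.45619231 244.78707625  57.33570345] 0.19900985647808608
```

View pics/w3.png

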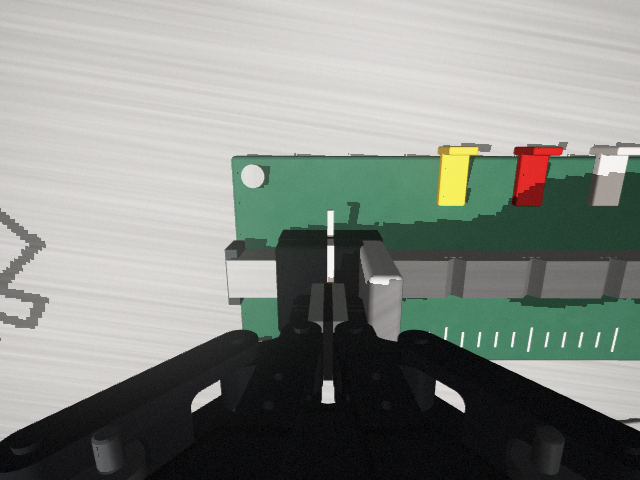

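Request:
{"api": "play_rows", "payload": {"moves": [[1, 0, 0.004, 0, 0], [1, 0, 0.008, 0, 0], [1, 0, 0.012, 0, 0], [1, 0, 0.016, 0, 0], [1, 0, 0.02, 0, 0]]}}

```text
time: 5.12
ee_pos: [470.2, 226.2, 57.3]
tool_rot: [-3.131, -0.232, -0.0]
force: [-1.3, 6.8, -0.2]
width: -0.1
```

Request:
{"api": "play_rows", "payload": {"moves": [[1, 0, 0.004, 0, 0], [1, 0, 0.008, 0, 0], [1, 0, 0.012, 0, 0], [1, 0, 0.016, 0, 0], [1, 0, 0.02, 0, 0]]}}

```text
time: 5.75
ee_pos: [473.1, 206.4, 57.3]
tool_rot: [-3.131, -0.232, 0.0]
force: [-1.1, 7.4, -0.1]
width: -0.0
```

Run:
```python
from h import *
from plant import bot
import pickle
s=bot.state();print(s['time'],J(s['ee_pos']),s['ee_pos'],yj@s['force'][:2])
c=bot.calibration('wrist');pickle.dump(c,open('c4','wb'))
im=bot.camera('wrist')[:,:,::-1];cv2.imwrite('pics/w4.png',im)
```

```text
5.75 [ -1.1 171. ] [473.13084172 206.37647756  57.26262485] 7.487606454490098
```

View pics/w4.png

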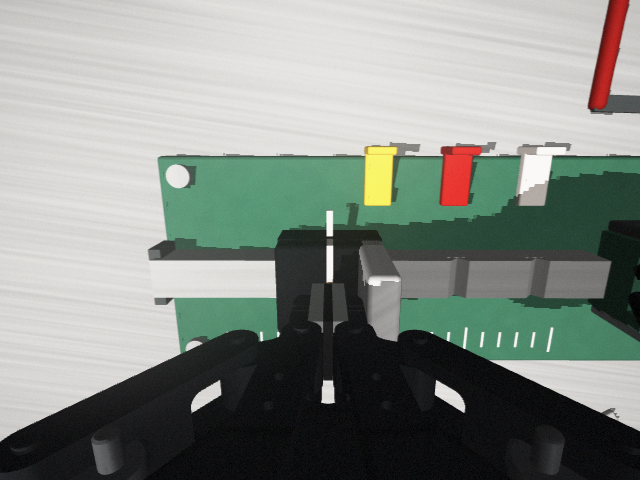

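Request:
{"api": "play_rows", "payload": {"moves": [[1, 0, 0.004, 0, 0], [1, 0, 0.008, 0, 0], [1, 0, 0.012, 0, 0], [1, 0, 0.016, 0, 0], [1, 0, 0.02, 0, 0], [1, 0, 0.022, 0, 0], [1, 0, 0.024, 0, 0], [1, 0, 0.026, 0, 0]]}}

```text
time: 6.8
ee_pos: [476.9, 181.2, 57.3]
tool_rot: [-3.13, -0.229, 0.0]
force: [-2.8, 14.2, 0.2]
width: -0.1
```

Request:
{"api": "play_rows", "payload": {"moves": [[1, 0, 0.002, 0, 0], [1, 0, 0.004, 0, 0], [1, 0, 0.006, 0, 0]]}}

```text
time: 7.18
ee_pos: [477.7, 175.5, 57.3]
tool_rot: [-3.131, -0.233, -0.0]
force: [-0.6, 7.2, -0.3]
width: 0.3
```

Request:
{"api": "play_rows", "payload": {"moves": [[1, 0, 0.003, 0, 0], [1, 0, 0.006, 0, 0], [1, 0, 0.009, 0, 0], [1, 0, 0.012, 0, 0], [1, 0, 0.015, 0, 0], [1, 0, 0.018, 0, 0], [1, 0, 0.018, 0, 0]]}}

```text
time: 8.05
ee_pos: [480.8, 155.6, 57.3]
tool_rot: [3.132, 0.234, -0.0]
force: [0.4, -0.4, 0.4]
width: -0.1
```

Run:
```python
from h import *
from plant import bot
import pickle
s=bot.state();print(s['time'],J(s['ee_pos']),s['ee_pos'],yj@s['force'][:2])
c=bot.calibration('wrist');pickle.dump(c,open('c5','wb'))
im=bot.camera('wrist')[:,:,::-1];cv2.imwrite('pics/w5.png',im)
cv2.imwrite('pics/w5z.png',cv2.resize(im[140:340,230:490],None,fx=3,fy=3))
```

```text
8.05 [ -1.  119.7] [480.76143194 155.58874775  57.26550862] -0.45640213442758815
```

View pics/w5z.png

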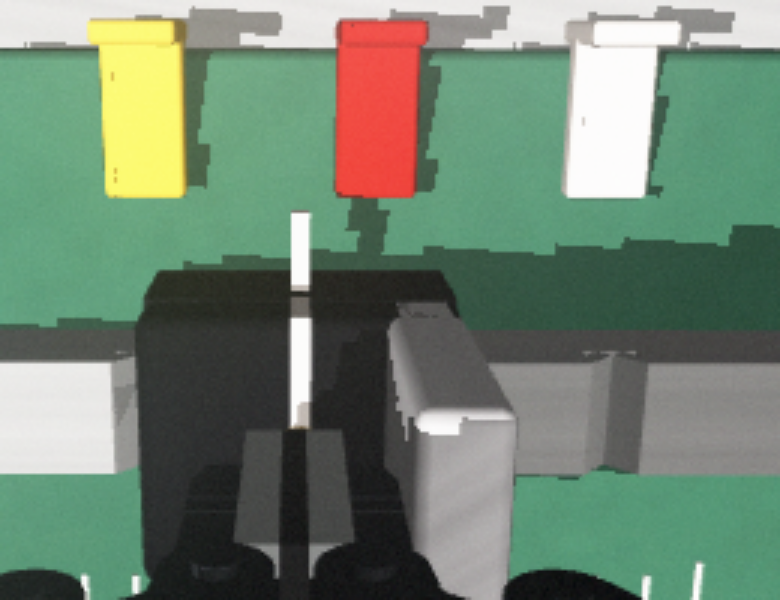

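Request:
{"api": "play_rows", "payload": {"moves": [[1, 0, 0.002, 0, 0], [1, 0, 0.004, 0, 0], [1, 0, 0.006, 0, 0], [1, 0, 0.008, 0, 0]]}}

```text
time: 8.6
ee_pos: [481.9, 148.7, 57.3]
tool_rot: [-3.132, -0.232, -0.0]
force: [-0.0, 6.0, -0.0]
width: 0.2
```

Request:
{"api": "play_rows", "payload": {"moves": [[1, 0, 0.001, 0, 0], [1, 0, 0.002, 0, 0]]}}

```text
time: 8.85
ee_pos: [482.3, 145.9, 57.3]
tool_rot: [3.133, 0.234, 0.0]
force: [-0.6, 2.2, 0.8]
width: -0.1
```

Request:
{"api": "play_rows", "payload": {"moves": [[1, 0, 0.001, 0, 0], [1, 0, 0.002, 0, 0]]}}

```text
time: 9.1
ee_pos: [482.7, 143.5, 57.3]
tool_rot: [3.132, 0.234, 0.0]
force: [-0.9, -0.6, 0.0]
width: 0.1
```

```bash
cat > look.py <<'E'
from h import *
from plant import bot
import sys,pickle
s=bot.state();print(s['time'],J(s['ee_pos']),s['ee_pos'],yj@s['force'][:2])
c=bot.calibration('wrist');pickle.dump(c,open('c_'+sys.argv[1],'wb'))
im=bot.camera('wrist')[:,:,::-1];cv2.imwrite(f'pics/{sys.argv[1]}.png',im)
h=cv2.cvtColor(im,cv2.COLOR_BGR2HSV)
red=((h[...,0]<8)|(h[...,0]>172))&(h[...,1]>120)&(h[...,2]>60)
for r in(195,200): print('red',r,np.flatnonzero(red[r,300:400])[[0,-1]]+300 if red[r,300:400].any() else None)
w=(h[...,1]<40)&(h[...,2]>200)
for r in(215,220,225,230,245): print('white',r,np.flatnonzero(w[r,300:360])+300)
E
python3 look.py w6
```

```text
9.1 [ -0.8 107.4] [482.73248208 143.48585741  57.33281373] -0.5011564952505266
red 195 [318 344]
red 200 [318 344]
white 215 [328 329 330 331 332 333 334]
white 220 [328 329 330 331 332 333]
white 225 [328 329 330 331 332 333]
white 230 [328 329 330 331 332 333]
white 245 []
```

Request:
{"api": "play_rows", "payload": {"moves": [[1, 0, -0.004, 0, 0], [1, 0, -0.01, 0, 0], [1, 0, -0.01, -0.05, 0], [1, 0, -0.01, -0.1, 0], [1, 0, 0.0, -0.14, 0], [1, 0, 0.0, -0.14, 0], [1, 0, 0.0, -0.14, 0]]}}

```text
time: 10.02
ee_pos: [481.7, 144.3, 196.8]
tool_rot: [-3.133, -0.234, 0.002]
force: [0.1, 1.1, -0.2]
width: -0.1
```

```bash
python3 look.py w7
python3 - <<'E'
import cv2
im=cv2.imread('pics/w7.png');cv2.imwrite('pics/w7z.png',cv2.resize(im[130:290,220:540],None,fx=2.5,fy=2.5))
E
```

```text
10.025 [ -1.7 108.3] [481.73618188 144.29258131 196.7981674 ] 1.0326067304502644
red 195 None
red 200 None
white 215 [300 330 331 332 350 351 352 353 354 355 356 357 358 359]
white 220 [300 350 351 352 353 354 355 356 357 358 359]
white 225 [300 350 351 352 353 354 355 356 357 358 359]
white 230 [300 350 351 352 353 354 355 356 357 358 359]
white 245 [330 331 332 350 351 352 353 354 355 356 357 358 359]
```

View pics/w7z.png

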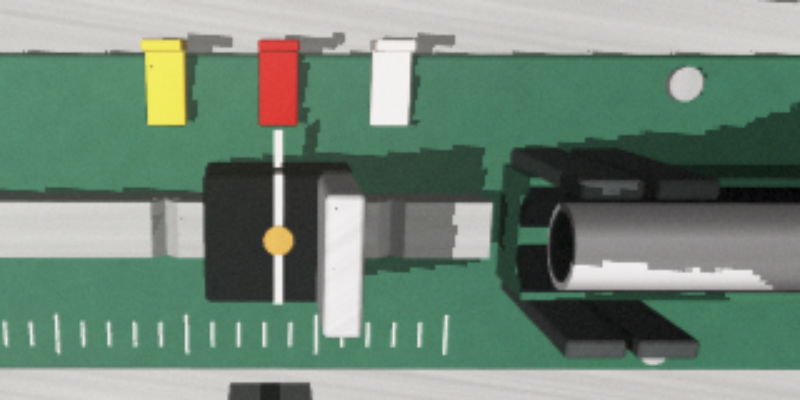

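The stop's pointer (crop x≈278) is centred on the red clip, and the force dipped to zero, so the stop is in the red notch. Next I measure both ends of the pillar.

Run:
```python
from h import *
import pickle
c=pickle.load(open('c_w7','rb'))
print('foot top',J(plane(c,220+572/2.5,130+205/2.5,69.3)),'bot', J(plane(c,220+560/2.5,130+245/2.5,55)),'face',J(plane(c,364.5,230,85)),'ptr',J(plane(c,331,185,30)))
c1={'fx':358.254,'fy':358.254,'cx':327.59,'cy':242.46,'position':np.array([604.926,-90.356,443.073]),'orientation':np.array([-0.21755691,0.18695551,-1.41099337])}
for u in(460,462):print('top',J(plane(c1,u,227,55)),plane(c1,u,227,55))
```

```text
foot top [16.2 16.4] bot [ 0.4 14.2] face [ 5.6 81.9] ptr [ 32.3 105.9]
top [  -0.5 -289. ] [ 541.08382396 -248.60873983   55.        ]
top [  -0.5 -291.2] [ 541.4174571  -250.80159032   55.        ]
```

Request:
{"api": "play_rows", "payload": {"moves": [[1, 0.001, 0.06, 0, 0], [1, 0.001, 0.12, 0, 0], [1, 0.001, 0.18, 0, 0], [1, 0.001, 0.24, 0, 0], [1, 0.001, 0.3, 0, 0], [1, 0.001, 0.36, 0, 0], [1, 0.001, 0.41, 0, 0], [1, 0.001, 0.433, 0, 0], [1, 0.001, 0.433, 0, 0], [1, 0.001, 0.433, 0, 0]]}}

```text
time: 11.32
ee_pos: [547.0, -281.6, 196.4]
tool_rot: [-3.13, -0.235, 0.003]
force: [-0.5, 0.2, 0.2]
width: 0.2
```

```bash
python3 look.py w8|head -1
```

```text
11.325 [   0.5 -322.5] [ 547.01304317 -281.5786011   196.40930503] 0.2334260209321275
```

View pics/w8.png

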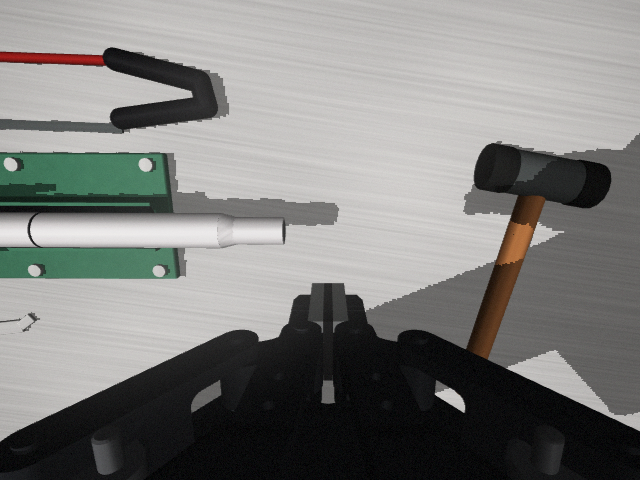

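The pillar top is at pixel (285,231), about 34 mm ahead of the TCP, and the way down is clear.

Request:
{"api": "play_rows", "payload": {"moves": [[1, 0, 0, 0.05, 0], [1, 0, 0, 0.1, 0], [1, 0, 0, 0.14, 0], [1, 0, 0, 0.151, 0], [1, 0, 0, 0.151, 0], [1, 0, -0.005, 0.151, 0], [1, 0, -0.01, 0.151, 0], [1, 0, -0.014, 0.151, 0], [1, 0, -0.017, 0.151, 0], [1, 0, -0.02, 0.151, 0], [1, 0, -0.023, 0.151, 0], [1, 0, -0.026, 0.151, 0]]}}

```text
time: 12.88
ee_pos: [543.9, -258.4, 46.3]
tool_rot: [3.133, 0.234, 0.0]
force: [0.4, -1.2, -0.1]
width: -0.3
```

Request:
{"api": "play_rows", "payload": {"moves": [[1, 0, -0.003, 0, 0], [1, 0, -0.006, 0, 0], [1, 0, -0.009, 0, 0], [1, 0, -0.012, 0, 0], [1, 0, -0.015, 0, 0], [1, 0, -0.018, 0, 0], [1, 0, -0.021, 0, 0], [1, 0, -0.024, 0, 0], [1, 0, -0.027, 0, 0], [1, 0, -0.03, 0, 0]]}}

```text
time: 14.12
ee_pos: [539.4, -228.5, 46.3]
tool_rot: [3.133, 0.233, 0.0]
force: [-0.3, -1.1, -0.8]
width: -0.1
```

```bash
python3 look.py w9|head -1
python3 - <<'E'
import cv2;from plant import bot
a=cv2.imread('pics/w9.png')[:300,:640]
b=bot.camera('scene')[195:262,225:420,::-1]
cv2.imwrite('pics/w9z.png',cv2.vconcat([a,cv2.resize(b,(640,220),interpolation=cv2.INTER_CUBIC)]))
E
```

```text
14.125 [   0.8 -268.9] [ 539.44602128 -228.47755294   46.34269442] -1.042073300422842
```

View pics/w9z.png

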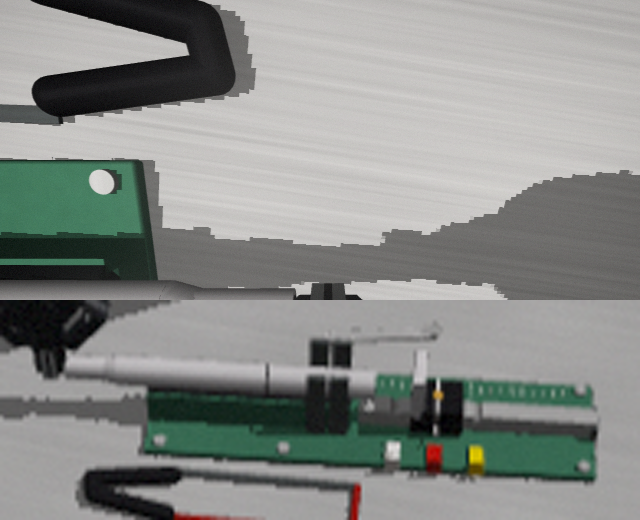

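The pillar is moving with the finger (-1 N) and its foot has left the saw, with a gap still before the stop.

Request:
{"api": "play_rows", "payload": {"moves": [[1, 0, -0.003, 0, 0], [1, 0, -0.006, 0, 0], [1, 0, -0.009, 0, 0], [1, 0, -0.012, 0, 0], [1, 0, -0.015, 0, 0], [1, 0, -0.018, 0, 0], [1, 0, -0.021, 0, 0], [1, 0, -0.024, 0, 0], [1, 0, -0.026, 0, 0], [1, 0, -0.027, 0, 0], [1, 0, -0.028, 0, 0]]}}

```text
time: 15.6
ee_pos: [535.4, -201.0, 46.3]
tool_rot: [3.133, 0.233, 0.0]
force: [0.4, -1.6, 0.2]
width: 0.2
```

```bash
cat > sc.py <<'E'
from h import *
from plant import bot
import sys
# gap along the pillar between foot and stop plate, seen by scene+side: profile along tube-axis line z=65
s=bot.state();print(round(s['time'],2),J(s['ee_pos']),(yj@s['force'][:2]).round(2))
for n in('scene','side'):
    c=bot.calibration(n);im=bot.camera(n);cv2.imwrite(f'pics/{n}_{sys.argv[1]}.png',im[:,:,::-1])
    for z,x in((69,0),(62,11)):
        ys=np.arange(40,112,3.);P=np.array([[*(O+x*xj+y*yj),z] for y in ys])
        q=pix(c,P).astype(np.float32)
        g=cv2.remap(cv2.cvtColor(im,cv2.COLOR_RGB2GRAY),q[None,:,0],q[None,:,1],cv2.INTER_LINEAR)[0]
        print(n,z,' '.join(f'{int(y)}:{v}' for y,v in zip(ys,g)))
E
python3 sc.py a
```

```text
15.6 [   0.8 -241.1] -1.69
scene 69 40:187 43:186 46:186 49:187 52:188 55:188 58:188 61:187 64:186 67:186 70:178 73:140 76:93 79:95 82:108 85:184 88:191 91:195 94:162 97:75 100:58 103:54 106:156 109:107
scene 62 40:113 43:114 46:114 49:113 52:114 55:113 58:114 61:114 64:112 67:97 70:82 73:83 76:86 79:86 82:67 85:69 88:69 91:69 94:65 97:39 100:28 103:83 106:141 109:138
side 69 40:187 43:188 46:188 49:188 52:188 55:188 58:188 61:187 64:188 67:188 70:184 73:177 76:180 79:188 82:188 85:174 88:145 91:130 94:127 97:126 100:126 103:124 106:119 109:96
side 62 40:146 43:145 46:146 49:146 52:147 55:147 58:147 61:146 64:147 67:148 70:163 73:182 76:189 79:183 82:161 85:136 88:128 91:128 94:128 97:127 100:125 103:115 106:85 109:52
```

Request:
{"api": "play_rows", "payload": {"moves": [[1, 0, -0.001, 0, 0], [1, 0, -0.002, 0, 0], [1, 0, -0.003, 0, 0], [1, 0, -0.004, 0, 0], [1, 0, -0.005, 0, 0], [1, 0, -0.006, 0, 0], [1, 0, -0.007, 0, 0]]}}

```text
time: 16.58
ee_pos: [534.3, -194.0, 46.3]
tool_rot: [3.133, 0.234, 0.0]
force: [0.3, -0.6, 0.1]
width: -0.2
```

Request:
{"api": "play_rows", "payload": {"moves": [[1, 0, -0.0005, 0, 0], [1, 0, -0.001, 0, 0]]}}

```text
time: 16.82
ee_pos: [534.2, -193.1, 46.3]
tool_rot: [3.133, 0.234, 0.0]
force: [1.5, -2.5, 0.1]
width: 0.2
```

Request:
{"api": "play_rows", "payload": {"moves": [[1, 0, -0.0005, 0, 0], [1, 0, -0.001, 0, 0]]}}

```text
time: 17.08
ee_pos: [534.3, -192.9, 46.4]
tool_rot: [3.131, 0.234, 0.001]
force: [-0.5, -5.3, -0.1]
width: -0.1
```

Request:
{"api": "play_rows", "payload": {"moves": [[1, 0, 0, 0, 0], [1, 0, 0, 0, 0]]}}

```text
time: 17.32
ee_pos: [534.2, -192.9, 46.4]
tool_rot: [3.132, 0.234, 0.001]
force: [-0.4, -5.1, 0.2]
width: 0.3
```

```bash
python3 sc.py b
```

```text
17.32 [   0.9 -232.9] -5.01
scene 69 40:186 43:187 46:187 49:186 52:187 55:187 58:186 61:186 64:186 67:187 70:178 73:144 76:108 79:103 82:108 85:182 88:192 91:195 94:163 97:74 100:62 103:54 106:155 109:107
scene 62 40:113 43:114 46:115 49:114 52:114 55:114 58:115 61:113 64:111 67:98 70:83 73:82 76:84 79:81 82:75 85:71 88:69 91:69 94:64 97:39 100:27 103:82 106:140 109:138
side 69 40:188 43:188 46:189 49:188 52:189 55:189 58:188 61:188 64:189 67:189 70:184 73:177 76:180 79:188 82:188 85:174 88:146 91:130 94:127 97:127 100:126 103:125 106:119 109:95
side 62 40:145 43:145 46:145 49:147 52:147 55:147 58:148 61:146 64:147 67:149 70:164 73:182 76:189 79:183 82:162 85:137 88:128 91:128 94:129 97:128 100:125 103:114 106:84 109:53
```

Contact is indicated: 5 N, and the TCP is blocked where the geometry predicts. I back off and check the gap and notch from above, using numbers only.

Request:
{"api": "play_rows", "payload": {"moves": [[1, 0, 0.001, 0, 0], [1, 0, 0.003, 0, 0], [1, 0, 0.01, 0, 0], [1, 0, 0.03, 0, 0], [1, 0, 0.03, 0, 0], [1, 0, 0.03, -0.05, 0], [1, 0, 0.03, -0.1, 0], [1, 0, 0.03, -0.14, 0], [1, 0, 0.03, -0.15, 0], [1, 0, 0.03, -0.15, 0]]}}

```text
time: 18.68
ee_pos: [538.2, -221.7, 196.4]
tool_rot: [3.133, 0.233, 0.0]
force: [0.1, 0.7, -1.1]
width: 0.3
```

Request:
{"api": "play_rows", "payload": {"moves": [[1, -0.003, -0.06, 0, 0], [1, -0.003, -0.12, 0, 0], [1, -0.003, -0.18, 0, 0], [1, -0.003, -0.24, 0, 0], [1, -0.003, -0.3, 0, 0], [1, -0.003, -0.35, 0, 0], [1, -0.003, -0.37, 0, 0], [1, -0.003, -0.37, 0, 0], [1, -0.003, -0.37, 0, 0]]}}

```text
time: 19.8
ee_pos: [480.2, 143.0, 195.2]
tool_rot: [3.133, 0.233, -0.004]
force: [-0.5, -0.3, -0.4]
width: -0.3
```

```bash
python3 look.py w10|head -1
cat > chk.py <<'E'
from h import *
import pickle
for f in('w7','w10'):
    c=pickle.load(open('c_'+f,'rb'));im=cv2.imread(f'pics/{f}.png')
    for lab,x,z,ys in(('tube',0,69,np.arange(58,104,2.)),('tube-6',-6,68,np.arange(58,104,2.)),('clip',50,20,np.arange(92,122,1.5)),('ptr',30,30,np.arange(96,118,1.)),):
        q=pix(c,np.array([[*(O+x*xj+y*yj),z] for y in ys])).astype(np.float32)
        g=cv2.remap(im,q[None,:,0],q[None,:,1],cv2.INTER_LINEAR)[0].astype(int)
        v=g[:,2]-g[:,1] if lab=='clip' else g.mean(1).astype(int)
        print(f,lab,' '.join(f'{y:g}:{a}' for y,a in zip(ys,v)))
E
python3 chk.py
```

```text
19.8 [ -3.4 107.3] [480.18122087 142.97329429 195.21521084] -0.2507702231257543
w7 tube 58:100 60:99 62:100 64:100 66:98 68:74 70:68 72:64 74:83 76:101 78:100 80:134 82:232 84:234 86:236 88:238 90:237 92:152 94:89 96:44 98:47 100:44 102:44
w7 tube-6 58:101 60:101 62:103 64:103 66:103 68:102 70:104 72:104 74:104 76:85 78:84 80:154 82:235 84:234 86:233 88:233 90:233 92:149 94:91 96:44 98:45 100:45 102:47
w7 clip 92:-51 93.5:-48 95:-47 96.5:-19 98:-20 99.5:89 101:154 102.5:157 104:155 105.5:156 107:156 108.5:155 110:155 111.5:153 113:15 114.5:-50 116:-50 117.5:-51 119:-49 120.5:-51
w7 ptr 96:63 97:74 98:99 99:106 100:103 101:105 102:104 103:106 104:127 105:237 106:240 107:219 108:143 109:105 110:104 111:104 112:106 113:107 114:106 115:105 116:106 117:106
w10 tube 58:234 60:235 62:234 64:234 66:234 68:233 70:233 72:195 74:142 76:143 78:143 80:149 82:232 84:233 86:234 88:236 90:235 92:155 94:86 96:46 98:49 100:45 102:46
w10 tube-6 58:227 60:227 62:227 64:226 66:227 68:227 70:136 72:133 74:136 76:133 78:132 80:165 82:234 84:234 86:233 88:232 90:232 92:161 94:87 96:48 98:45 100:47 102:48
w10 clip 92:-49 93.5:-45 95:-45 96.5:-26 98:-15 99.5:112 101:153 102.5:154 104:153 105.5:152 107:153 108.5:155 110:154 111.5:154 113:17 114.5:-45 116:-48 117.5:-49 119:-50 120.5:-48
w10 ptr 96:66 97:75 98:105 99:104 100:104 101:105 102:105 103:104 104:138 105:230 106:238 107:218 108:122 109:106 110:105 111:106 112:106 113:107 114:104 115:106 116:104 117:104
```

Request:
{"api": "play_rows", "payload": {"moves": [[1, 0, 0.05, 0, 0], [1, 0, 0.09, 0.02, 0], [1, 0, 0.09, 0.04, 0], [1, 0, 0.09, 0.04, 0], [1, 0, 0.09, 0.04, 0]]}}

```text
time: 20.48
ee_pos: [494.2, 54.3, 156.6]
tool_rot: [3.133, 0.232, 0.001]
force: [0.7, -0.5, -0.9]
width: 0.2
```

```bash
python3 look.py w11|head -1
python3 - <<'E'
from h import *
import pickle
c=pickle.load(open('c_w11','rb'));im=cv2.imread('pics/w11.png')
for x,z in((0,69),(6,67.5),(-6,67.5),(10,64),(13,59),(-10,64)):
    ys=np.arange(68,100,1.)
    q=pix(c,np.array([[*(O+x*xj+y*yj),z] for y in ys])).astype(np.float32)
    g=cv2.remap(im,q[None,:,0],q[None,:,1],cv2.INTER_LINEAR)[0].mean(1).astype(int)
    print(x,' '.join(f'{y:g}:{a}' for y,a in zip(ys,g)))
E
```

```text
20.475 [-2.5 17.5] [494.19813354  54.2532909  156.63750398] -0.5663381862489691
0 68:242 69:242 70:241 71:222 72:219 73:150 74:150 75:151 76:151 77:152 78:149 79:150 80:149 81:126 82:90 83:89 84:90 85:98 86:150 87:207 88:239 89:242 90:240 91:243 92:244 93:245 94:245 95:245 96:245 97:240 98:244 99:212
6 68:236 69:235 70:232 71:152 72:149 73:149 74:146 75:148 76:147 77:149 78:150 79:149 80:147 81:124 82:87 83:90 84:90 85:90 86:132 87:190 88:234 89:240 90:238 91:237 92:239 93:241 94:244 95:245 96:245 97:245 98:236 99:186
-6 68:234 69:227 70:158 71:147 72:146 73:146 74:147 75:146 76:147 77:149 78:146 79:146 80:144 81:119 82:91 83:90 84:92 85:93 86:130 87:189 88:233 89:241 90:241 91:242 92:242 93:242 94:241 95:242 96:244 97:245 98:234 99:241
10 68:175 69:119 70:117 71:118 72:119 73:117 74:115 75:117 76:115 77:117 78:115 79:117 80:119 81:107 82:88 83:87 84:84 85:87 86:83 87:119 88:185 89:231 90:243 91:243 92:243 93:244 94:246 95:245 96:246 97:246 98:245 99:239
13 68:99 69:99 70:99 71:97 72:101 73:99 74:98 75:101 76:99 77:102 78:99 79:98 80:97 81:100 82:85 83:84 84:86 85:87 86:87 87:89 88:96 89:158 90:217 91:243 92:244 93:245 94:245 95:244 96:245 97:245 98:246 99:245
-10 68:188 69:124 70:125 71:125 72:125 73:123 74:125 75:126 76:125 77:126 78:124 79:124 80:126 81:114 82:90 83:93 84:92 85:91 86:95 87:128 88:188 89:233 90:242 91:242 92:242 93:243 94:243 95:243 96:243 97:244 98:243 99:236
```

```bash
python3 -c "
from plant import bot
print(bot.hand_in())"
```

```text
the job is handed in; nothing more can be done
None
```

The length stop is in the notch marked by the red clip, the seat pillar's foot rests against it, and I handed the job in at about 20.5 s of the 59 s.

**Stop:** I pushed the plate's back with closed fingers, through the yellow notch, until it dropped into the red one (the middle notch). The push force fell from about 6 N to nothing there. The pointer was centred on the red clip to about 1 mm, and it read the same before and after the pillar was pushed.

**Pillar:** I pushed it on its neck end along the V-cradle until the force rose from about 1.5 N to about 5 N and it stopped moving. That is well under the 14 N that would push the stop out. I then backed the fingers off.

**Last check:** The wrist camera put the foot at jig y 81.2 mm and the stop's face at about 81.5 mm. That is contact within what the picture can resolve, with no gap visible. The scene and side views could not settle this, because the foot end was shaded or hidden by the stop. The contact force and the wrist view are what I relied on. I had used my 12 picture views by then, so that check was on pixel values, not by eye.

No other object was touched, and the arm ended well above the jig.

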